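# Make the dye-workshop hotplate safe: clear the bottles, turn the pan handle in

### The job

Make the hotplate ready to switch on: first take the two dye bottles off it and stand each upright in the tray of its own colour, and then swing the blue pan's jutting handle inward, so that it lies over the hotplate between the two plates, pointing straight across at the casserole along the hotplate's length without touching it. Leave the pan sitting flat on its own plate throughout, never tip a bottle over, and do not bump the wire rack or disturb the casserole, the yellow bottle, the mug or the jar.

Things in the scene. Friction and masses are not known exactly. Their poses are not given: they have to be found in the camera images.
- hob: Fixed white two-plate electric hotplate, 260 (its x) x 600 (its y) mm, flat top 55 mm above the table. Origin: centre of its underside, on the table. Its x axis points away from the robot, its y axis runs along its length to the robot's left; it may be turned a little.
- plate_left (a point): Centre of the top of the left steel plate (164 mm diameter, top 58 mm above the table), 170 mm along +y from the hob's centre. Eight steel studs, 6 mm in diameter and 10 mm high, on a 71.5 mm radius round it keep the vessel on it centred (2.5 mm play), free to turn.
- plate_right (a point): The same for the right plate, 170 mm along -y from the hob's centre.
- rack: Fixed wire rack bridging the hotplate; axes as the hob's, origin on the table at the hob's centre. Bars along y (-340 to 340 mm), 300 mm up, at x = -35 (front bar, 12 mm thick), 5, 45, 85, 125, 165 mm; end bars along x and 14 mm posts (x = -35, 165) at y = -340, 340 mm. It keeps a gripper from coming straight down on the hob's middle: reach in tilted, under the front bar, from the robot's side.
- pan: Blue enamel milk pan, loose, about 0.6 kg, on one of the two plates (left or right varies): outer diameter 132 mm at the base, 136 mm at the rim, 62 mm high. Origin: centre of its underside. Its handle runs level along its own -x axis and at the start juts out over the hotplate's front (robot-side) edge. It can be turned on its plate by pushing the handle sideways with 2 to 5 N.
- pan_grip (a point): Point on the axis of the pan's black handle, 145 mm from the pan's centre, 50 mm above the pan's underside. The handle is a round bar, 18 mm in diameter, from 81 to 210 mm from the pan's centre; a 12 mm steel neck joins it to the pan.
- pan_tip (a point): Outer end of the pan's handle, on its axis, 210 mm from the pan's centre.
- casserole: Red lidded casserole, loose, 1.6 kg, on the other plate: 152 mm across the lid, 98 mm high with its black knob, two loop lugs reaching 97 mm from its centre along its own +x and -x. Origin: centre of its underside. To be left alone.
- red_mid (a point): Centre (half-way up, 50 mm) of the dye bottle with red cap and red band: loose upright cylinder, 30 mm in diameter, 100 mm high, 70 g, the cap being its top 36 mm. It stands on the hotplate's top between the two plates. z axis up.
- blue_mid (a point): Centre of the same kind of bottle with blue cap and band, beside the red one on the hotplate (which is left or right varies).
- tray_red: Fixed open red tray on the table, 90 x 90 mm outside, 32 mm high, walls 4 mm, floor 4 mm thick. Origin: centre of its underside; sides parallel to its x and y axes.
- tray_blue: The same tray in blue.
- tray_yellow: The same tray in yellow, with the yellow bottle in it; nothing to do there.
- yellow_mid (a point): Centre of the yellow-capped bottle, 30 mm in diameter and 100 mm high, standing in the yellow tray. To be left alone.
- mug: White mug, 76 mm in diameter, 90 mm high, origin at its underside. To be left alone.
- jar: Amber glass jar with metal lid, 72 mm in diameter, 100 mm high, origin at its underside. To be left alone.
Mind the look-alikes: they are no part of the job. Of the things like the part that bears blue_mid, leave any that is green or orange; of the rest the smaller one is meant.

How it is judged:
By the outcome, as a careful person would: the job done as asked, in the order asked, and still so for the second after the job is handed in, with the robot touching nothing.
It also fails if it takes over 72 s, if anything falls off the work surface, if the arm or the gripper's body presses on something with over 40 N, if the wrist force passes 120 N, or if a joint passes its speed limit or range.

### The arm

A 6-joint arm with a two-finger parallel gripper is mounted at the origin on the work surface. World frame = base frame: x ahead of the robot, y to its left, z up, the work surface at z = 0. Lengths are in m, angles in rad, forces in N, time in s.
With the tool pointing down it reaches from about 0.35 to 0.775 m from the base axis. Payload 5.5 kg.
Tool frame: the origin (TCP) lies at the very end of the fingers, on their centre line; the grasp point (between the pads) lies 19 mm behind it; z points along the fingers, y is the line along which they close (so a half turn about z gives the same grasp; the last joint's range is limited). The gripper opens to 85 mm and grips with 20 to 120 N. Pads are 22 mm wide; open, the fingers measure 114 mm over their backs; the gripper's body (76 mm by 85 mm) begins 54 mm behind the grasp point. The pads swing forward as they close: fully open they stand 13 mm farther back than shut.
Start: joints at [-1.367, 0.313, 0.046, 1.304, 0, 1.431], TCP at [0.194, -0.541, 0.231] pointing down, gripper open.
Joint ranges: [-2.76, 2.76], [-0.86, 1.69], [-1.03, 1.26], [-2.2, 2.34], [-1.47, 1.5], [-3.14, 3.14]. Speed limits (rad/s): [2.57, 2.57, 3.14, 3.14, 3.14, 3.14].

### API

Orientations are given as a rotation vector (axis times angle).
In Python, from station import telemetry, vision, robot gives the robot as it stands.
- The arm moves only by the shell command python3 -m creep 'ROWS' [FORCE]. ROWS is JSON, a list of rows, each a list of 3 entries, a list of its own where there are three numbers: the shift along the tool's x, y, z in mm, then the turn, a rotation vector about the tool's x, y, z in degrees, then the finger opening in mm, from 0 to 85.4. A call has 1 to 10 rows; each row shifts and turns the commanded pose from where the row before left it, along the tool's axes as they then stand; what a row does not reach is not made up. A row lasts 1/12 s, in which the tool goes at most 41.7 mm and 7.16 degrees, less where a joint would pass 70% of its speed; a pose out of reach is approached as far as the arm can. A call with a gripper value outside its range is refused whole. The fingers move at their own pace and stop on an object; FORCE is the grip in N (left out, the last holds). Time passes only in rows, so rows that do not move let the fingers close. It gives the time, the measured TCP pose, the force, the opening and the grip force at its end, in the units of the state.
- telemetry.state(): the state, without advancing time (a new reading comes with each control period).
- vision.snapshot(name): name is "scene" or "top"; returns a dict with "frame" (480x640x3 uint8, red, green, blue), "intrinsics" (3x3 intrinsics, pixels), "D" ([k1, k2, p1, p2, k3] as OpenCV has them; the pictures are not rectified), "R" (3x3) and "t" (3): a world point X has camera coordinates R X + t. Camera axes: x right, y down, z forward; pixel columns grow to the right and rows downward; lengths in m; the calibration is good to about 2 mm. A picture is of the moment at which its call begins. There is no depth.
- robot.finish_job(): hands the job in; it is judged then, once.
The state is a dict: "clock": time; "qpos": joint angles; "qd": joint speeds; "joint_torque": joint torques, N m; "ee_pos": TCP position; "eef_rot": TCP orientation; "force": force on the tool from outside, world axes, zero at the start; "wrist_torque": the same for the moment, N m; "opening": finger opening in m; "grasp_force": force on a finger pad.
Only numpy, scipy, OpenCV 4.12 (cv2) and the standard library are available. Lean on these libraries where they do the work, as an engineer would, in place of code of your own. Each camera call takes 0.05 s, during which the arm holds its last target. There are 200 camera calls.

## Working session

There is one attempt and no reset: what is moved stays moved. The work goes in short steps, Python scripts to look and compute and a shell command to move; the robot and the scene stay as the last step left them, time stands still between calls to the robot, and variables do not carry over. Pictures are saved under pics/ and viewed, at most 10 in all, crops included, and the job is handed in when it is done.

```bash
mkdir -p pics; ls
python3 - <<'E'
from station import telemetry, vision, robot
import cv2, numpy as np
for n in ("scene","top"):
    s=vision.snapshot(n); np.savez(f"{n}0.npz",**s)
    cv2.imwrite(f"pics/{n}0.png",s["frame"][:,:,::-1])
    print(n,s["intrinsics"].tolist(),s["D"],"cam",(-np.array(s["R"]).T@s["t"]).round(3), np.array(s["R"]).round(2).tolist())
st=telemetry.state(); print(st["ee_pos"],st["eef_rot"],st["clock"])
E
```

```text
pics
scene [[508.0238624074941, 0.0, 312.67201858957867], [0.0, 508.0238624074941, 243.24678808612208], [0.0, 0.0, 1.0]] [-0.08494042  0.          0.          0.          0.        ] cam [1.023 0.682 0.93 ] [[-0.86, 0.52, 0.0], [0.37, 0.61, -0.7], [-0.36, -0.6, -0.72]]
top [[610.1071758437058, 0.0, 318.8133473811567], [0.0, 610.1071758437058, 241.1900700986917], [0.0, 0.0, 1.0]] [-0.10096703  0.          0.          0.          0.        ] cam [ 0.446 -0.     1.565] [[0.02, -1.0, 0.02], [-0.99, -0.02, -0.11], [0.11, -0.02, -0.99]]
[ 0.19371881 -0.54090525  0.23051853] [-3.09368976e+00 -5.37122554e-01  6.77645396e-05] 0.1
```

View pics/scene0.png

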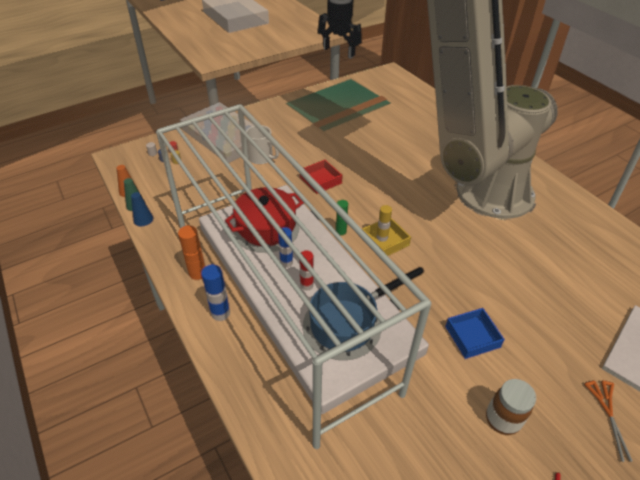

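View pics/top0.png

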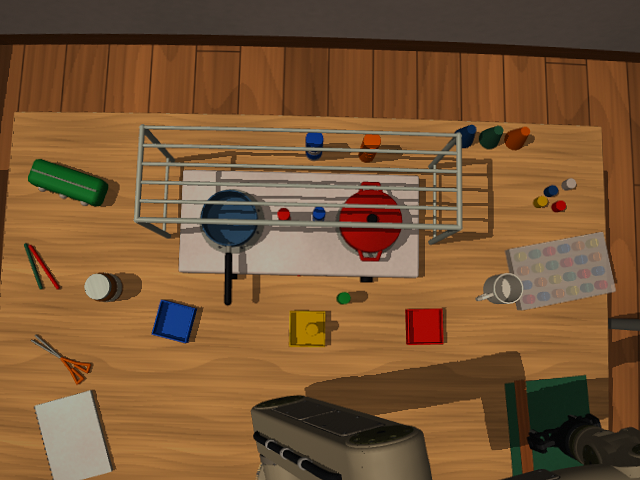

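The top view shows the pan on the left plate (230,218) with its handle toward the robot (tip at 228,300), and the casserole at (371,220). The red bottle is at (284,214) and a blue one at (319,213). A larger blue bottle stands behind the hob at (315,145). A green bottle at (345,298) is in front. The trays are blue (176,321), yellow (309,328) and red (425,326).

Candidates for blue_mid are the small bottle (scene 287,245; top 319,213) and the big one (scene 215,290; top 315,145). The small one stands on the hotplate between the plates, so it fits. I'll confirm it in a crop.

```bash
cat > h.py <<'E'
import cv2, numpy as np
from station import telemetry, vision
def load(n,fresh=True):
    return vision.snapshot(n) if fresh else dict(np.load(f"{n}0.npz"))
def ray(s,uv):
    p=cv2.undistortPoints(np.array(uv,float).reshape(-1,1,2),s["intrinsics"],s["D"]).reshape(-1,2)
    d=np.c_[p,np.ones(len(p))]@s["R"]; return -s["R"].T@s["t"],d
def plane(s,uv,z):
    c,d=ray(s,uv); return c+d*((z-c[2])/d[:,2])[:,None]
def tri(s1,u1,s2,u2):
    c1,d1=ray(s1,[u1]);c2,d2=ray(s2,[u2]); A=np.c_[d1[0],-d2[0]]
    k=np.linalg.lstsq(A,c2-c1,rcond=None)[0]; a=c1+k[0]*d1[0]; b=c2+k[1]*d2[0]
    return (a+b)/2,np.linalg.norm(a-b)
def proj(s,X):
    return cv2.projectPoints(np.array(X,float).reshape(-1,3),cv2.Rodrigues(s["R"])[0],s["t"],s["intrinsics"],s["D"])[0].reshape(-1,2)
def hsv(s): return cv2.cvtColor(s["frame"],cv2.COLOR_RGB2HSV)
def blobs(m,amin=20):
    n,l,st,c=cv2.connectedComponentsWithStats(m.astype(np.uint8)*1)
    return [(c[i].round(1).tolist(),st[i].tolist()) for i in range(1,n) if st[i][4]>=amin],l
E
python3 - <<'E'
from h import *
T=load("top",0);S=load("scene",0)
for n,s in(("top",T),("scene",S)):
    H=hsv(s);h,sa,v=H[...,0],H[...,1],H[...,2]
    for c,m in (("red",((h<6)|(h>174))&(sa>150)&(v>80)),("blue",(h>105)&(h<125)&(sa>150)&(v>70)),("yellow",(h>20)&(h<32)&(sa>150)&(v>120)),("green",(h>50)&(h<80)&(sa>130)&(v>60)),("white",(sa<40)&(v>150))):
        for b in blobs(m,25 if c!="white" else 1500)[0]: print(n,c,b)
a=cv2.resize(T["frame"][160:320,170:450],None,fx=2.8,fy=2.8,interpolation=2)[:,:784]
cv2.imwrite("pics/tc.png",a[:,:,::-1])
b=cv2.resize(S["frame"][190:370,180:420],None,fx=3.3,fy=3.3,interpolation=2)
cv2.imwrite("pics/sc.png",b[:594,:,::-1])
E
```

```text
top red ([370.5, 183.4], [361, 182, 20, 4, 55])
top red ([370.8, 192.2], [356, 189, 32, 7, 133])
top red ([370.7, 200.4], [345, 197, 52, 8, 332])
top red ([559.7, 205.4], [552, 201, 14, 10, 91])
top red ([370.7, 209.5], [341, 207, 60, 6, 183])
top red ([283.1, 213.6], [277, 208, 13, 12, 123])
top red ([353.2, 217.0], [339, 213, 30, 9, 246])
top red ([389.6, 218.0], [377, 214, 25, 9, 203])
top red ([369.7, 241.3], [342, 231, 58, 30, 1004])
top red ([42.9, 266.0], [28, 245, 31, 44, 164])
top red ([424.2, 326.1], [406, 309, 38, 36, 1216])
top blue ([471.6, 129.1], [468, 125, 8, 8, 34])
top blue ([314.2, 137.9], [306, 133, 17, 11, 168])
top blue ([318.4, 214.4], [313, 211, 12, 8, 74])
top blue ([176.1, 320.3], [152, 300, 43, 43, 944])
top yellow ([541.9, 200.7], [537, 196, 11, 10, 75])
top yellow ([307.7, 327.9], [289, 311, 36, 36, 971])
top green ([498.2, 130.0], [494, 127, 9, 7, 51])
top green ([66.5, 174.2], [32, 160, 69, 30, 737])
top green ([61.8, 186.7], [28, 170, 70, 33, 837])
top green ([343.5, 297.8], [337, 292, 13, 12, 113])
top green ([549.9, 382.4], [527, 376, 59, 16, 351])
t
[... 550 characters left out ...]
12, 9, 76])
scene red ([557.1, 476.2], [555, 473, 5, 7, 33])
scene blue ([287.4, 231.8], [283, 228, 8, 10, 40])
scene blue ([282.2, 242.3], [280, 238, 7, 8, 30])
scene blue ([286.1, 257.4], [281, 254, 11, 8, 58])
scene blue ([212.6, 279.0], [202, 265, 21, 29, 449])
scene blue ([219.0, 307.9], [210, 301, 18, 13, 146])
scene blue ([473.9, 332.7], [447, 309, 56, 48, 1580])
scene yellow ([389.1, 234.9], [363, 206, 47, 49, 691])
scene green ([343.3, 204.3], [339, 201, 8, 9, 47])
scene green ([340.7, 225.6], [337, 216, 9, 18, 109])
scene white ([329.7, 297.8], [158, 105, 272, 303, 9062])
scene white ([253.2, 292.8], [201, 216, 104, 149, 1714])
scene white ([627.5, 350.4], [605, 308, 35, 78, 1537])
```

View pics/tc.png

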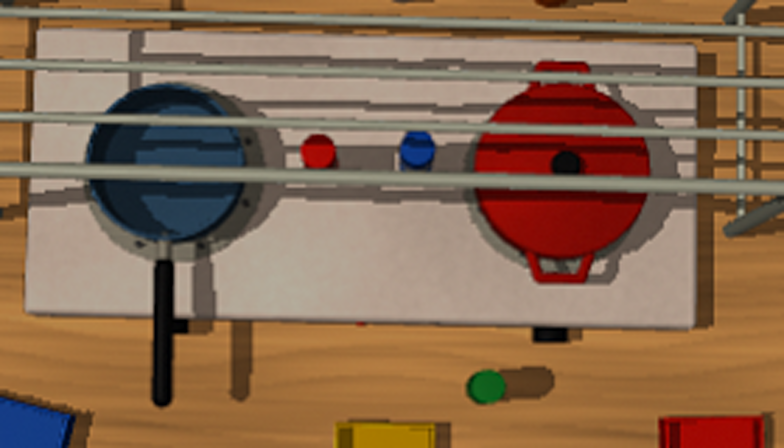

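View pics/sc.png

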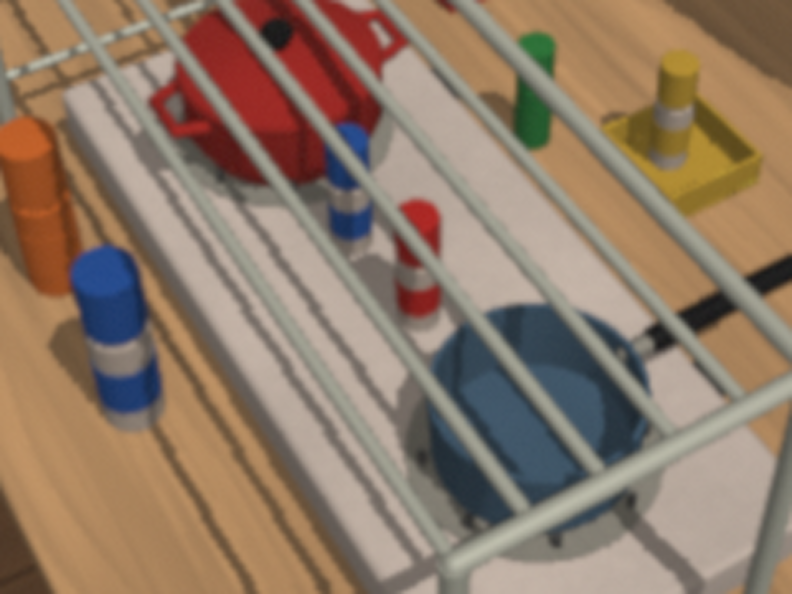

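The crops confirm it. The small blue bottle, with cap at scene (286,231) and top (319,212), stands on the hob beside the red one, cap at scene (307,254) and top (284,214). The large blue bottle is on the table behind the hob.

Run:
```python
from h import *
np.set_printoptions(precision=4,suppress=True)
T=load("top",0);S=load("scene",0)
cr=lambda *p:[(170+x/2.8,160+y/2.8) for x,y in p]
sc=lambda x,y:(180+x/3.3,190+y/3.3)
print("hob",plane(T,cr((37,30),(695,45),(693,326),(25,311)),.055))
print("hob far corner scene",plane(S,[sc(65,95)],.055))
for n,t,s in(("red",(318,151),(419,211)),("blue",(417,147),(348,134))):
    print(n,plane(T,cr(t),.155),plane(S,[sc(*s)],.155),tri(T,cr(t)[0],S,sc(*s)))
print("pan",plane(T,cr((167,163)),.12),plane(S,[sc(540,385)],.12),"tip",plane(T,cr((162,402)),.108),"hmid",plane(T,cr((163.5,262)),.108))
print("cass",plane(T,cr((567,164)),.156),plane(S,[sc(277,32)],.156))
print("lugs",plane(T,cr((562,64),(556,280)),.11))
print("green top",plane(T,cr((487,385)),.1))
H=hsv(T);h,sa,v=H[...,0],H[...,1],H[...,2]
for c,m,x in(("red",((h<6)|(h>174))&(sa>150),(424,326)),("blue",(h>105)&(h<125)&(sa>130)&(v>40),(176,320)),("yel",(h>20)&(h<32)&(sa>150)&(v>90),(308,328))):
    b,l=blobs(m); k=l==l[int(x[1])-8,int(x[0])-14]
    r=cv2.minAreaRect(np.argwhere(k)[:,::-1].astype(np.float32)); box=cv2.boxPoints(r)
    P=plane(T,box,.032); print(c,r,P.mean(0),P[:,:2].tolist(), np.degrees(np.arctan2(*(P[1]-P[0])[1::-1])))
def pr(X): print(proj(T,X),proj(S,X))
print("yellow bottle"); print(plane(T,[(313,328)],.104))
```

```text
hob [[ 0.7792  0.3175  0.055 ]
 [ 0.7789 -0.2773  0.055 ]
 [ 0.5244 -0.2757  0.055 ]
 [ 0.5257  0.3171  0.055 ]]
hob far corner scene [[ 0.7816 -0.27    0.055 ]]
red [[0.659 0.057 0.155]] [[0.6578 0.0558 0.155 ]] (array([0.6587, 0.057 , 0.1566]), np.float64(0.0002540683260474954))
blue [[ 0.6642 -0.0254  0.155 ]] [[ 0.6625 -0.0284  0.155 ]] (array([ 0.6639, -0.0255,  0.1581]), np.float64(0.00028799208378739964))
pan [[0.6512 0.1871 0.12  ]] [[0.6521 0.1886 0.12  ]] tip [[0.4482 0.1861 0.108 ]] hmid [[0.5674 0.1887 0.108 ]]
cass [[ 0.6525 -0.151   0.156 ]] [[ 0.656  -0.1434  0.156 ]]
lugs [[ 0.7469 -0.1508  0.11  ]
 [ 0.5588 -0.1474  0.11  ]]
green top [[ 0.4683 -0.0902  0.1   ]]
red ((424.0438232421875, 326.3152160644531), (35.746822357177734, 37.179351806640625), 88.09085083007812) [ 0.4006 -0.2972  0.032 ] [[0.44295186334617065, -0.24825436826965028], [0.44748108056898306, -0.34270237964841194], [0.35804870356298946, -0.34602691369905747], [0.35385903671249935, -0.2519769590836933]] -87.2545067014807
blue ((173.62449645996094, 321.0332336425781), (37.16783905029297, 36.07276916503906), 14.931416511535645) [0.4017 0.3305 0.032 ] [[0.36871613161800565, 0.38612192698658343], [0.45615298324132303, 0.3661439023998498], [0.4344143378797112, 0.2747093347838602], [0.34732351746363277, 0.29498762419322133]] -12.870305029807588
yel ((307.0, 328.5), (35.0, 36.0), 90.0) [ 0.3904 -0.0034  0.032 ] [[0.4329649017285275, 0.04245281983611477], [0.43469751676176455, -0.04751405228639756], [0.34783144940237326, -0.04909531231919909], [0.3461898530430072, 0.040481716056326326]] -88.89671323954701
yellow bottle
[[ 0.3944 -0.0175  0.104 ]]
```

```bash
cat > g.py <<'E'
# python3 g.py x y z elev yaw [off_mm=19]: tool-frame turn (deg), then shift (mm) in the turned frame
import sys, numpy as np
from scipy.spatial.transform import Rotation as R
from station import telemetry
np.set_printoptions(precision=1,suppress=True)
a=[float(v) for v in sys.argv[1:]]; off=(a[5] if len(a)>5 else 19)/1000
st=telemetry.state(); p=np.array(st["ee_pos"]); C=R.from_rotvec(st["eef_rot"])
G=R.from_euler("z",a[4],degrees=True)*R.from_euler("y",-(90-a[3]),degrees=True)*R.from_matrix(np.diag([1,-1,-1]))
z=G.as_matrix()[:,2]; t=np.array(a[:3])+off*z
print("goal TCP",(t*1000),"toolz",z.round(2),"| turn deg",np.degrees((C.inv()*G).as_rotvec()),"shift after turn",G.inv().apply(t-p)*1000,"shift now-frame",C.inv().apply(t-p)*1000)
print("now TCP",p*1000,"grasp",(p-.019*C.as_matrix()[:,2])*1000,"open",st["opening"],"grip",st["grasp_force"],"F",np.array(st["force"]),"q",np.array(st["qpos"]).round(2),"t",st["clock"])
E
python3 -m creep '[[[0,0,0],[0,0,6.5],60],[[0,0,0],[0,0,6.5],60],[[0,0,0],[0,0,6.6],60],[[38,0,-7],[0,0,0],60],[[38,0,-7],[0,0,0],60],[[38,0,-7],[0,0,0],60],[[38,0,-7],[0,0,0],60],[[38,0,-7],[0,0,0],60],[[38,0,-7],[0,0,0],60],[[0,-20,0],[0,0,0],60]]' 30
python3 -m creep '[[[0,-37,0],[0,0,0],50],[[0,-37,0],[0,0,0],50],[[0,-37,0],[0,0,0],50],[[0,-37,0],[0,0,0],50],[[0,-37,0],[0,0,0],50],[[0,-37,0],[0,0,0],50],[[0,-37,0],[0,0,0],50],[[0,-37,0],[0,0,0],50],[[0,-37,0],[0,0,0],50],[[0,-37,0],[0,0,0],50]]'
python3 g.py .659 .057 .125 40 0
```

```text
clock: 0.93
ee_pos: [0.4289, -0.5246, 0.2693]
eef_rot: [3.141, 0.008, 0.003]
force: [-0.2, 0.2, -1.3]
opening: 0.0596
grasp_force: 0.0
clock: 1.77
ee_pos: [0.4205, -0.1492, 0.273]
eef_rot: [-3.141, -0.002, 0.001]
force: [0.6, -0.0, -0.1]
opening: 0.0499
grasp_force: 0.0
goal TCP [673.6  57.  112.8] toolz [ 0.8  0.  -0.6] | turn deg [-0.  50.   0.1] shift after turn [  40.  -206.2  296.8] shift now-frame [ 253.4 -205.8  160.1]
now TCP [ 420.5 -149.2  273. ] grasp [ 420.5 -149.2  292. ] open 0.04989279454801541 grip 0.0 F [ 0.6 -0.  -0.1] q [-0.5  0.1 -0.2  1.4  0.   2.6] t 1.7667
```

```bash
sed -i 's/np.diag(\[1,-1,-1\])/np.diag([-1,1,-1])/; s/"y",-(90/"y",-(90/' g.py
python3 -m creep '[[[0,0,0],[0,0,-7],50],[[0,0,0],[0,0,-7],50],[[0,0,0],[0,0,-7],50],[[0,0,0],[0,0,-7],50],[[0,0,0],[0,0,-7],50],[[0,0,0],[0,0,-7],50],[[0,0,0],[0,0,-7],50],[[0,0,0],[0,0,-7],50],[[0,0,0],[0,0,-7],50],[[0,0,0],[0,0,-7],50]]'
python3 -m creep '[[[0,0,0],[0,0,-7],50],[[0,0,0],[0,0,-7],50],[[0,0,0],[0,0,-7],50],[[0,0,0],[0,0,-7],50],[[0,0,0],[0,0,-7],50],[[0,0,0],[0,0,-7],50],[[0,0,0],[0,0,-7],50],[[0,0,0],[0,0,-7],50],[[0,0,0],[0,0,-7],50],[[0,0,0],[0,0,-7],50]]'
python3 -m creep '[[[0,0,0],[0,0,-7],50],[[0,0,0],[0,0,-7],50],[[0,0,0],[0,0,-7],50],[[0,0,0],[0,0,-7],50],[[0,0,0],[0,0,-7],50],[[0,0,0],[0,0,-5],50],[[0,34,0],[0,0,0],50],[[0,34,0],[0,0,0],50],[[0,34,0],[0,0,0],50],[[0,34,0],[0,0,0],50]]'
python3 -m creep '[[[0,35,0],[0,0,0],50],[[0,35,0],[0,0,0],50],[[0,0,0],[0,-6.5,0],50],[[0,0,0],[0,-6.5,0],50],[[0,0,0],[0,-6.5,0],50],[[0,0,0],[0,-6.5,0],50],[[0,0,0],[0,-6,0],50],[[0,0,0],[0,-6,0],50],[[0,0,0],[0,-6,0],50],[[0,0,0],[0,-6,0],50]]'
python3 g.py .659 .057 .125 40 0
```

```text
clock: 2.6
ee_pos: [0.4209, -0.1508, 0.2729]
eef_rot: [-2.566, -1.812, 0.001]
force: [0.3, -0.7, -0.2]
opening: 0.05
grasp_force: 0.0
clock: 3.43
ee_pos: [0.4208, -0.1508, 0.2729]
eef_rot: [-1.063, -2.955, -0.0]
force: [-0.3, -0.4, 0.3]
opening: 0.05
grasp_force: 0.0
clock: 4.27
ee_pos: [0.4204, -0.0138, 0.2729]
eef_rot: [0.0, -3.141, -0.0]
force: [0.7, 0.4, -0.4]
opening: 0.0499
grasp_force: 0.0
clock: 5.1
ee_pos: [0.4203, 0.0552, 0.2734]
eef_rot: [-0.003, 2.263, 0.001]
force: [0.0, 0.3, 0.2]
opening: 0.0496
grasp_force: 0.0
goal TCP [673.6  57.  112.8] toolz [ 0.8  0.  -0.6] | turn deg [0.1 0.3 0.1] shift after turn [-39.7   1.8 297.3] shift now-frame [-38.1   1.3 297.5]
now TCP [420.3  55.2 273.4] grasp [405.7  55.2 285.6] open 0.04963620622040747 grip 0.0 F [0.  0.3 0.2] q [-0.1 -0.7 -1.   0.4  0.1 -0.1] t 5.1
```

```bash
python3 -m creep '[[[-4.8,0.2,31],[0,0,0],50],[[-4.8,0.2,31],[0,0,0],50],[[-4.8,0.2,31],[0,0,0],50],[[-4.8,0.2,31],[0,0,0],50],[[-4.8,0.2,31],[0,0,0],50],[[-4.8,0.2,31],[0,0,0],50],[[-4.8,0.2,31],[0,0,0],50],[[-4.8,0.2,31],[0,0,0],50],[[0,0,20],[0,0,0],50],[[0,0,15],[0,0,0],50]]'
python3 -m creep '[[[0,0,10],[0,0,0],50],[[0,0,4],[0,0,0],50],[[0,0,0],[0,0,0],50]]'
python3 g.py .659 .057 .125 40 0
python3 - <<'E'
from h import *
for n in("top","scene"):
    s=load(n); f=s["frame"]; c=f[160:320,200:400] if n=="top" else f[190:340,210:410]
    cv2.imwrite(f"pics/{n}1.png",cv2.resize(c,(400,300))[:,:,::-1])
cv2.imwrite("pics/b1.png",np.hstack([cv2.imread("pics/top1.png"),cv2.imread("pics/scene1.png")]))
E
```

```text
clock: 5.93
ee_pos: [0.6648, 0.0573, 0.1226]
eef_rot: [-0.002, 2.278, 0.001]
force: [-0.6, 0.3, 0.5]
opening: 0.0503
grasp_force: 0.0
clock: 6.18
ee_pos: [0.6743, 0.0574, 0.1144]
eef_rot: [-0.002, 2.278, 0.001]
force: [0.0, 0.1, 0.5]
opening: 0.0501
grasp_force: 0.0
goal TCP [673.6  57.  112.8] toolz [ 0.8  0.  -0.6] | turn deg [ 0.1 -0.5  0.1] shift after turn [ 1.7 -0.4  0.4] shift now-frame [ 1.7 -0.4  0.5]
now TCP [674.3  57.4 114.4] grasp [659.9  57.3 126.8] open 0.050050688875403565 grip 0.0 F [0.  0.1 0.5] q [-0.1  0.2 -0.9 -0.4  0.  -0. ] t 6.1833
```

View pics/b1.png

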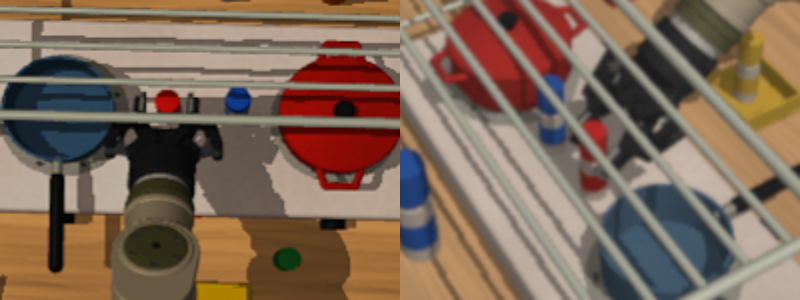

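The red cap is centred between the fingers at (167,101) in the left crop, and the gripper clears the pan. I'll close, lift and retreat.

```bash
python3 -m creep '[[[0,0,0],[0,0,0],26],[[0,0,0],[0,0,0],26],[[0,0,0],[0,0,0],26],[[0,0,0],[0,0,0],26],[[0,0,0],[0,0,0],26],[[0,0,0],[0,0,0],26]]' 30
python3 -m creep '[[[-3.8,0,-3.2],[0,0,0],26],[[-7.7,0,-6.4],[0,0,0],26],[[-7.7,0,-6.4],[0,0,0],26],[[-7.7,0,-6.4],[0,0,0],26],[[0,0,0],[0,0,0],26]]'
python3 g.py .659 .057 .125 40 0
```

```text
clock: 6.78
ee_pos: [0.6749, 0.0574, 0.1168]
eef_rot: [-0.002, 2.274, 0.001]
force: [-1.5, 0.3, 3.6]
opening: 0.029
grasp_force: 31.0
clock: 7.2
ee_pos: [0.6762, 0.0573, 0.1537]
eef_rot: [-0.002, 2.272, 0.0]
force: [0.9, 0.2, 0.4]
opening: 0.0291
grasp_force: 30.8
goal TCP [673.6  57.  112.8] toolz [ 0.8  0.  -0.6] | turn deg [ 0.1 -0.2  0.1] shift after turn [33.  -0.3 24.2] shift now-frame [33.  -0.3 24.3]
now TCP [676.2  57.3 153.7] grasp [661.7  57.3 165.9] open 0.02909554014049109 grip 30.76851725578308 F [0.9 0.2 0.4] q [-0.1  0.1 -0.9 -0.3  0.  -0. ] t 7.2
```

```bash
python3 -m creep '[[[10,0,-12],[0,0,0],26],[[16,0,-19],[0,0,0],26],[[16,0,-19],[0,0,0],26],[[16,0,-19],[0,0,0],26],[[16,0,-19],[0,0,0],26],[[16,0,-19],[0,0,0],26],[[4,0,-29],[0,0,0],26],[[4,0,-29],[0,0,0],26],[[4,0,-29],[0,0,0],26],[[0,0,-20],[0,0,0],26]]'
python3 -m creep '[[[0,-36,0],[0,0,0],26],[[0,-36,0],[0,0,0],26],[[0,-36,0],[0,0,0],26],[[0,-36,0],[0,0,0],26],[[0,-36,0],[0,0,0],26],[[0,-36,0],[0,0,0],26],[[0,-36,0],[0,0,0],26],[[0,-36,0],[0,0,0],26],[[0,-36,0],[0,0,0],26],[[0,-30,0],[0,0,0],26]]'
python3 g.py .40 -.297 .085 40 0
```

```text
clock: 8.03
ee_pos: [0.4678, 0.061, 0.2368]
eef_rot: [-0.001, 2.314, -0.002]
force: [0.9, 0.1, -0.2]
opening: 0.0291
grasp_force: 30.8
clock: 8.87
ee_pos: [0.4695, -0.2961, 0.2372]
eef_rot: [0.002, 2.313, -0.003]
force: [0.3, 0.1, -1.0]
opening: 0.029
grasp_force: 30.9
goal TCP [ 414.6 -297.    72.8] toolz [ 0.8  0.  -0.6] | turn deg [-0.2 -2.5 -0. ] shift after turn [161.3  -0.9  63.6] shift now-frame [158.3  -0.7  70.6]
now TCP [ 469.5 -296.1  237.2] grasp [ 455.5 -296.1  250.1] open 0.029019484002803703 grip 30.881706476211548 F [ 0.3  0.1 -1. ] q [-1.1 -0.1 -0.7  0.5  0.7 -0.9] t 8.8667
```

```bash
python3 -m creep '[[[0,0,0],[0,-2.5,0],26],[[20,0,8],[0,0,0],26],[[28,0,11],[0,0,0],26],[[28,0,11],[0,0,0],26],[[28,0,11],[0,0,0],26],[[28,0,11],[0,0,0],26],[[20,0,8],[0,0,0],26],[[9,-1,4],[0,0,0],26],[[0,0,0],[0,0,0],26]]'
python3 g.py .40 -.297 .079 40 0
```

```text
clock: 9.62
ee_pos: [0.4143, -0.2927, 0.0703]
eef_rot: [0.004, 2.272, 0.004]
force: [-0.7, -0.1, -0.7]
opening: 0.0293
grasp_force: 30.8
goal TCP [ 414.6 -297.    66.8] toolz [ 0.8  0.  -0.6] | turn deg [ 0.1 -0.2 -0.2] shift after turn [ 2.6 -4.3  2.4] shift now-frame [ 2.5 -4.3  2.4]
now TCP [ 414.3 -292.7   70.3] grasp [ 399.8 -292.8   82.6] open 0.029316959971542402 grip 30.767658948898315 F [-0.7 -0.1 -0.7] q [-1.2  0.1 -1.   0.1  0.8 -1.1] t 9.6167
```

```bash
python3 -m creep '[[[2.3,0,2],[0,0,0],26],[[0,0,0],[0,0,0],26]]'
python3 -m creep '[[[1.5,0,1.3],[0,0,0],26],[[0,0,0],[0,0,0],26]]'
```

```text
clock: 9.78
ee_pos: [0.416, -0.2949, 0.0705]
eef_rot: [-0.001, 2.269, -0.003]
force: [-1.3, -0.1, -0.7]
opening: 0.0294
grasp_force: 30.8
clock: 9.95
ee_pos: [0.4163, -0.2949, 0.069]
eef_rot: [-0.002, 2.269, -0.004]
force: [-0.5, 0.3, -0.2]
opening: 0.0289
grasp_force: 30.8
```

```bash
python3 -m creep '[[[1.5,0,1.3],[0,0,0],26],[[0,0,0],[0,0,0],26]]' | egrep 'ee_|for'
python3 -m creep '[[[0.8,0,0.6],[0,0,0],26],[[0,0,0],[0,0,0],26]]' | egrep 'ee_|for'
```

```text
ee_pos: [0.4161, -0.2946, 0.0667]
force: [0.8, 0.4, -0.5]
grasp_force: 30.8
ee_pos: [0.4161, -0.2946, 0.0658]
force: [-1.1, -0.2, 2.4]
grasp_force: 30.9
```

```bash
python3 g.py .40 -.297 .077 40 0
```

```text
goal TCP [ 414.6 -297.    64.8] toolz [ 0.8  0.  -0.6] | turn deg [-0.1  0.1  0.1] shift after turn [ 1.8 -2.4 -0.5] shift now-frame [ 1.8 -2.4 -0.5]
now TCP [ 416.1 -294.6   65.8] grasp [ 401.6 -294.6   78. ] open 0.029180147701229397 grip 30.869139432907104 F [-1.1 -0.2  2.4] q [-1.2  0.1 -1.   0.   0.8 -1.1] t 10.2833
```

```bash
python3 -m creep '[[[0,0,0],[0,0,0],40],[[0,0,0],[0,0,0],48],[[0,0,0],[0,0,0],48],[[0,0,0],[0,0,0],48],[[-4,0,-3.2],[0,0,0],48],[[-12,0,-10],[0,0,0],48],[[-25,0,-21],[0,0,0],48],[[-25,0,-21],[0,0,0],48],[[-25,0,-21],[0,0,0],48],[[-25,0,-21],[0,0,0],48]]'
python3 g.py .6635 -.0255 .127 40 0
python3 - <<'E'
from h import *
s=load("top"); H=hsv(s);h,sa,v=H[...,0],H[...,1],H[...,2]
print(plane(s,[(283,214)],.155))
for c,m in (("red",((h<6)|(h>174))&(sa>150)&(v>60)),("blue",(h>105)&(h<125)&(sa>150)&(v>70))):
    print(c,[b for b in blobs(m)[0]])
f=s["frame"][280:370,380:470]; cv2.imwrite("pics/r1.png",cv2.resize(np.hstack([f,load("scene")["frame"][140:230,280:370]]),None,fx=3,fy=3)[:,:,::-1])
E
```

```text
clock: 11.12
ee_pos: [0.4157, -0.2935, 0.2186]
eef_rot: [-0.001, 2.269, -0.002]
force: [-0.2, -1.4, 0.2]
opening: 0.0479
grasp_force: 0.0
goal TCP [678.1 -25.5 114.8] toolz [ 0.8  0.  -0.6] | turn deg [-0.1 -0.   0.1] shift after turn [-89.1 268.  267.7] shift now-frame [-89.5 268.2 267.4]
now TCP [ 415.7 -293.5  218.6] grasp [ 401.2 -293.5  230.8] open 0.047919842267661474 grip 0.0 F [-0.2 -1.4  0.2] q [-1.2 -0.1 -0.8  0.6  0.8 -1.1] t 11.1167
[[0.65885175 0.05836615 0.155     ]]
red [([370.9, 183.3], [361, 182, 20, 4, 63]), ([370.6, 197.7], [345, 189, 52, 16, 553]), ([558.5, 205.9], [552, 201, 14, 11, 120]), ([370.1, 214.7], [339, 208, 63, 15, 776]), ([369.8, 239.7], [341, 228, 60, 33, 1227]), ([43.2, 266.0], [28, 245, 32, 44, 187]), ([423.6, 324.2], [405, 309, 38, 36, 1060])]
blue [([471.2, 128.8], [468, 125, 8, 8, 50]), ([314.2, 137.9], [306, 133, 17, 11, 168]), ([551.5, 190.5], [549, 186, 8, 8, 26]), ([319.1, 208.0], [315, 207, 9, 3, 20]), ([318.4, 214.4], [313, 211, 12, 8, 74]), ([176.1, 320.3], [152, 300, 43, 43, 945]), ([160.9, 317.2], [157, 304, 9, 29, 40])]
```

View pics/r1.png

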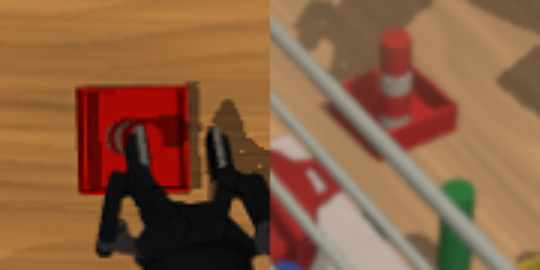

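The red bottle stands upright in the red tray, at (397,90) in the scene half. Next is the blue bottle.

```bash
python3 -m creep '[[[-11.2,33.6,0],[0,0,0],45],[[-11.2,33.6,0],[0,0,0],45],[[-11.2,33.6,0],[0,0,0],45],[[-11.2,33.6,0],[0,0,0],45],[[-11.2,33.6,0],[0,0,0],45],[[-11.2,33.6,0],[0,0,0],45],[[-11.2,33.6,0],[0,0,0],45],[[-11.2,33.6,0],[0,0,0],45],[[0,0,20],[0,0,0],45],[[0,0,25],[0,0,0],45]]'
python3 -m creep '[[[0,0,30],[0,0,0],45],[[0,0,30],[0,0,0],45],[[0,0,30],[0,0,0],45],[[0,0,20],[0,0,0],45],[[0,0,0],[0,0,0],45]]'
python3 g.py .6635 -.0245 .128 40 0
```

```text
clock: 12.05
ee_pos: [0.5089, -0.0212, 0.2586]
eef_rot: [-0.011, 2.263, -0.001]
force: [0.1, -0.9, -0.2]
opening: 0.0452
grasp_force: 0.0
clock: 12.47
ee_pos: [0.5923, -0.0248, 0.1807]
eef_rot: [-0.001, 2.275, 0.0]
force: [0.1, -0.7, 0.0]
opening: 0.0452
grasp_force: 0.0
goal TCP [678.1 -24.5 115.8] toolz [ 0.8  0.  -0.6] | turn deg [ 0.  -0.4  0. ] shift after turn [ -5.4   0.3 107.4] shift now-frame [ -6.    0.2 107.4]
now TCP [592.3 -24.8 180.7] grasp [577.8 -24.8 193. ] open 0.045247111198050534 grip 0.0 F [ 0.1 -0.7  0. ] q [-0.3 -0.1 -1.  -0.2  0.2 -0.2] t 12.4667
```

```bash
python3 -m creep '[[[-2,0,27],[0,0,0],45],[[-2,0,27],[0,0,0],45],[[-1.5,0,20],[0,0,0],45],[[0,0,14],[0,0,0],45],[[0,0,0],[0,0,0],45]]'
python3 -m creep '[[[0,0,10],[0,0,0],45],[[0,0,9],[0,0,0],45],[[0,0,0],[0,0,0],45]]'
python3 g.py .6635 -.0245 .128 40 0
python3 - <<'E'
from h import *
f=load("top")["frame"][160:280,230:410];g=load("scene")["frame"][190:310,200:380]
cv2.imwrite("pics/bl1.png",cv2.resize(np.hstack([f,g]),None,fx=2.2,fy=2.2,interpolation=2)[:,:,::-1])
E
```

```text
clock: 12.88
ee_pos: [0.6634, -0.0256, 0.1311]
eef_rot: [-0.0, 2.272, -0.001]
force: [-0.1, -0.5, -0.8]
opening: 0.0449
grasp_force: 0.0
clock: 13.13
ee_pos: [0.6778, -0.0257, 0.1205]
eef_rot: [-0.001, 2.269, -0.002]
force: [-0.5, 0.5, 0.6]
opening: 0.0451
grasp_force: 0.0
goal TCP [678.1 -24.5 115.8] toolz [ 0.8  0.  -0.6] | turn deg [-0.1 -0.   0.1] shift after turn [3.5 1.2 3.2] shift now-frame [3.5 1.2 3.2]
now TCP [677.8 -25.7 120.5] grasp [663.2 -25.7 132.7] open 0.045061787228238954 grip 0.0 F [-0.5  0.5  0.6] q [-0.2  0.2 -0.9 -0.4  0.2 -0.1] t 13.1333
```

View pics/bl1.png

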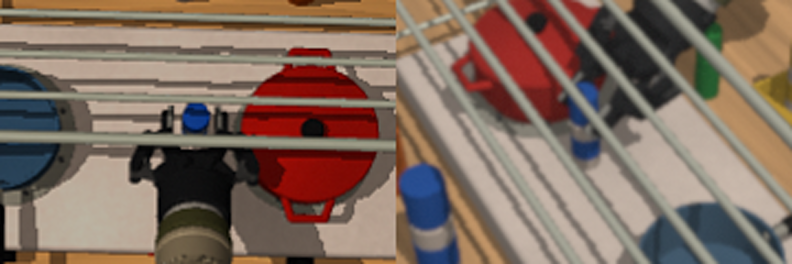

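The blue cap is centred between the fingers at (195,117), and the knuckle clears the casserole. I'll grasp it, lift and retreat.

```bash
python3 -m creep '[[[0,0,0],[0,0,0],26],[[0,0,0],[0,0,0],26],[[0,0,0],[0,0,0],26],[[0,0,0],[0,0,0],26],[[0,0,0],[0,0,0],26],[[0,0,0],[0,0,0],26]]' 30
python3 -m creep '[[[-3.8,0,-3.2],[0,0,0],26],[[-7.7,0,-6.4],[0,0,0],26],[[-7.7,0,-6.4],[0,0,0],26],[[-7.7,0,-6.4],[0,0,0],26],[[0,0,0],[0,0,0],26]]'
python3 -m creep '[[[10,0,-12],[0,0,0],26],[[16,0,-19],[0,0,0],26],[[16,0,-19],[0,0,0],26],[[16,0,-19],[0,0,0],26],[[16,0,-19],[0,0,0],26],[[16,0,-19],[0,0,0],26],[[4,0,-29],[0,0,0],26],[[4,0,-29],[0,0,0],26],[[-10,0,-20],[0,0,0],26],[[-10,0,-10],[0,0,0],26]]'
python3 g.py .402 .33 .088 40 0
```

```text
clock: 13.73
ee_pos: [0.678, -0.0256, 0.1212]
eef_rot: [-0.001, 2.268, -0.002]
force: [-2.3, 0.6, 3.8]
opening: 0.0288
grasp_force: 31.6
clock: 14.15
ee_pos: [0.6791, -0.0257, 0.1583]
eef_rot: [-0.001, 2.266, -0.003]
force: [0.9, -0.6, -0.8]
opening: 0.029
grasp_force: 31.4
clock: 14.98
ee_pos: [0.4984, -0.0292, 0.244]
eef_rot: [-0.003, 2.303, 0.004]
force: [1.0, -0.4, -0.9]
opening: 0.0288
grasp_force: 31.4
goal TCP [416.6 330.   75.8] toolz [ 0.8  0.  -0.6] | turn deg [ 0.2 -2.   0. ] shift after turn [181.5 359.2  45.5] shift now-frame [179.6 359.2  52.9]
now TCP [498.4 -29.2 244. ] grasp [484.2 -29.3 256.7] open 0.02876863806560838 grip 31.404465436935425 F [ 1.  -0.4 -0.9] q [-0.4 -0.4 -1.   0.2  0.3 -0.3] t 14.9833
```

```bash
python3 -m creep '[[[0,20,0],[0,-2,0],26],[[0,36,0],[0,0,0],26],[[0,36,0],[0,0,0],26],[[0,36,0],[0,0,0],26],[[0,36,0],[0,0,0],26],[[0,36,0],[0,0,0],26],[[0,36,0],[0,0,0],26],[[0,36,0],[0,0,0],26],[[0,36,0],[0,0,0],26],[[0,36,0],[0,0,0],26]]'
python3 -m creep '[[[0,15,0],[0,0,0],26],[[0,0,0],[0,0,0],26]]'
python3 g.py .402 .33 .088 40 0
```

```text
clock: 15.82
ee_pos: [0.498, 0.3166, 0.2434]
eef_rot: [-0.005, 2.268, 0.004]
force: [1.5, -0.4, -0.9]
opening: 0.0292
grasp_force: 31.4
clock: 15.98
ee_pos: [0.4988, 0.3333, 0.2438]
eef_rot: [-0.009, 2.269, 0.007]
force: [0.3, -0.5, 0.1]
opening: 0.0285
grasp_force: 31.4
goal TCP [416.6 330.   75.8] toolz [ 0.8  0.  -0.6] | turn deg [0.5 0.  0.2] shift after turn [181.5  -3.3  45. ] shift now-frame [181.6  -2.9  44.9]
now TCP [498.8 333.3 243.8] grasp [484.2 333.2 256. ] open 0.028480907189175043 grip 31.44015669822693 F [ 0.3 -0.5  0.1] q [ 0.7 -0.1 -0.7  0.2 -0.5  0.5] t 15.9833
```

```bash
python3 -m creep '[[[20,0,5],[0,0,0],26],[[28,0,7],[0,0,0],26],[[28,0,7],[0,0,0],26],[[28,0,7],[0,0,0],26],[[28,0,7],[0,0,0],26],[[28,0,7],[0,0,0],26],[[14,-2,3],[0,0,0],26],[[7.5,-1,2],[0,0,0],26],[[0,0,0],[0,0,0],26]]'
python3 -m creep '[[[2.3,0,2],[0,0,0],26],[[0,0,0],[0,0,0],26]]' | egrep 'ee_|for'
python3 g.py .402 .33 .083 40 0
```

```text
clock: 16.73
ee_pos: [0.4184, 0.3318, 0.078]
eef_rot: [-0.001, 2.276, -0.006]
force: [0.7, -0.0, -0.3]
opening: 0.0291
grasp_force: 31.5
ee_pos: [0.4192, 0.3327, 0.0767]
force: [-0.2, 0.5, -0.4]
grasp_force: 31.5
goal TCP [416.6 330.   70.8] toolz [ 0.8  0.  -0.6] | turn deg [-0.2 -0.3  0.1] shift after turn [ 6.2 -2.7  1.8] shift now-frame [ 6.2 -2.6  1.8]
now TCP [419.2 332.7  76.7] grasp [404.7 332.7  89. ] open 0.02916502157827408 grip 31.465115547180176 F [-0.2  0.5 -0.4] q [ 0.8  0.2 -1.  -0.3 -0.6  0.6] t 16.9
```

```bash
python3 -m creep '[[[3.5,0,2.8],[0,0,0],26],[[0,0,0],[0,0,0],26]]' | egrep 'ee_|for'
python3 -m creep '[[[1,0,0.8],[0,0,0],26],[[0,0,0],[0,0,0],26]]' | egrep 'ee_|for'
```

```text
ee_pos: [0.4195, 0.3341, 0.0728]
force: [0.6, -0.1, -1.2]
grasp_force: 31.5
ee_pos: [0.4196, 0.3346, 0.0717]
force: [-0.8, -0.1, -0.5]
grasp_force: 31.5
```

```bash
python3 -m creep '[[[1,0,0.8],[0,0,0],26],[[0,0,0],[0,0,0],26]]' | egrep 'ee_|for'
python3 -m creep '[[[0.6,0,0.5],[0,0,0],26],[[0,0,0],[0,0,0],26]]' | egrep 'ee_|for'
```

```text
ee_pos: [0.4196, 0.3351, 0.0705]
force: [-0.2, 0.2, -0.7]
grasp_force: 31.5
ee_pos: [0.4199, 0.3352, 0.0702]
force: [-1.0, -0.9, 2.2]
grasp_force: 31.8
```

```bash
python3 -m creep '[[[0,0,0],[0,0,0],40],[[0,0,0],[0,0,0],48],[[0,0,0],[0,0,0],48],[[0,0,0],[0,0,0],48],[[-4,0,-3.2],[0,0,0],48],[[-12,0,-10],[0,0,0],48],[[-25,0,-21],[0,0,0],30],[[-25,0,-21],[0,0,0],10],[[-25,0,-21],[0,0,0],0],[[0,0,0],[0,0,0],0]]'
python3 -m creep '[[[0,0,0],[0,0,0],0],[[0,0,0],[0,0,0],0]]'
python3 g.py .45 .25 .108 10 -20 0
python3 - <<'E'
from h import *
np.set_printoptions(precision=4,suppress=True)
T=load("top");f=T["frame"][180:360,130:330];g=load("scene")["frame"][270:390,400:533]
cv2.imwrite("pics/bl2.png",np.hstack([cv2.resize(f,(500,450)),cv2.resize(g,(300,450))])[:,:,::-1])
E
```

```text
clock: 18.4
ee_pos: [0.4233, 0.3385, 0.1973]
eef_rot: [0.007, 2.266, 0.004]
force: [0.2, 0.4, 1.3]
opening: 0.0005
grasp_force: 0.0
clock: 18.57
ee_pos: [0.4202, 0.3354, 0.1885]
eef_rot: [0.002, 2.275, -0.006]
force: [0.0, -0.2, -0.4]
opening: 0.0002
grasp_force: 0.0
goal TCP [450. 250. 108.] toolz [ 0.9 -0.3 -0.2] | turn deg [ 18.1 -30.    8.7] shift after turn [ 69.4 -70.   70.3] shift now-frame [ 42.1 -85.   75.3]
now TCP [420.2 335.4 188.5] grasp [405.8 335.5 200.8] open 0.00017703981838777726 grip 0.0 F [ 0.  -0.2 -0.4] q [ 0.8 -0.1 -0.9  0.1 -0.6  0.6] t 18.5667
```

View pics/bl2.png

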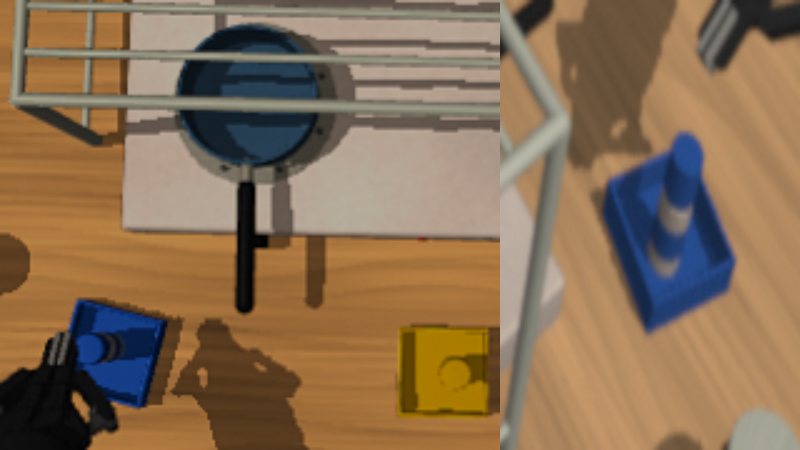

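The blue bottle stands upright in the blue tray, at (690,200) in the scene half. The handle still points at the robot, with its tip at about (245,310) in the top half. Next I lay the tool nearly level, left of the handle.

```bash
python3 -m creep '[[[-16,-18,19],[0,0,0],0],[[-16,-18,19],[0,0,0],0],[[-16,-18,19],[0,0,0],0],[[-16,-18,19],[0,0,0],0],[[0,0,0],[0,-6,0],0],[[0,0,0],[0,-6,0],0],[[0,0,0],[0,-6,0],0],[[0,0,0],[0,-6,0],0],[[0,0,0],[0,-4,0],0],[[0,0,0],[0,0,0],0]]'
python3 g.py .52 .235 .108 12 0 0
```

```text
clock: 19.5
ee_pos: [0.5581, 0.32, 0.2212]
eef_rot: [0.028, 1.875, -0.061]
force: [0.2, 0.3, -0.1]
opening: -0.0003
grasp_force: 0.0
goal TCP [520. 235. 108.] toolz [ 1.   0.  -0.2] | turn deg [-3.2 -5.4  0.8] shift after turn [118.7 -85.  -13.7] shift now-frame [120.4 -83.7   2.4]
now TCP [558.1 320.  221.2] grasp [540.  321.1 226.9] open -0.0002765953447203767 grip 0.0 F [ 0.2  0.3 -0.1] q [ 0.7  0.2 -1.  -0.8 -0.7  0.2] t 19.5
```

```bash
python3 g.py .51 .26 .17 30 -15 0
```

```text
goal TCP [510. 260. 170.] toolz [ 0.8 -0.2 -0.5] | turn deg [10.5 12.7  6.3] shift after turn [ 59.8 -70.4  -1.2] shift now-frame [ 64.  -60.9 -27.1]
now TCP [558.1 320.  221.2] grasp [540.  321.1 226.9] open -0.0002765953447203767 grip 0.0 F [ 0.2  0.3 -0.1] q [ 0.7  0.2 -1.  -0.8 -0.7  0.2] t 19.5
```

```bash
python3 -m creep '[[[0,0,0],[3.5,4.2,2.1],0],[[0,0,0],[3.5,4.2,2.1],0],[[0,0,0],[3.5,4.2,2.1],0],[[15,-17.6,0],[0,0,0],0],[[15,-17.6,0],[0,0,0],0],[[15,-17.6,0],[0,0,0],0],[[15,-17.6,0],[0,0,0],0],[[0,0,0],[0,0,0],0]]'
python3 g.py .53 .235 .108 30 -15 0
```

```text
clock: 20.17
ee_pos: [0.5237, 0.2596, 0.169]
eef_rot: [0.199, 2.022, -0.125]
force: [-0.2, 0.4, -0.1]
opening: -0.0003
grasp_force: 0.0
goal TCP [530. 235. 108.] toolz [ 0.8 -0.2 -0.5] | turn deg [3.3 3.7 1.8] shift after turn [ 46.6 -22.1  41.3] shift now-frame [ 49.8 -22.8  36.9]
now TCP [523.7 259.6 169. ] grasp [507.  262.9 177.4] open -0.0003170098605803302 grip 0.0 F [-0.2  0.4 -0.1] q [ 0.7  0.2 -1.  -0.5 -0.8  0.5] t 20.1667
```

```bash
python3 -m creep '[[[12,-5,9],[0,0,0],0],[[12.5,-6,9.5],[0,0,0],0],[[12.5,-6,9.5],[0,0,0],0],[[12.5,-6,9.5],[0,0,0],0],[[0,0,0],[0,0,0],0]]'
python3 g.py .53 .215 .106 25 -12 0
```

```text
clock: 20.58
ee_pos: [0.5413, 0.2549, 0.1148]
eef_rot: [0.214, 2.046, -0.152]
force: [-1.0, -0.5, -1.2]
opening: -0.0001
grasp_force: 0.0
goal TCP [530. 215. 106.] toolz [ 0.9 -0.2 -0.4] | turn deg [-0.8 -2.7  0.6] shift after turn [  9.2 -41.4   1.2] shift now-frame [  9.5 -41.3   2.3]
now TCP [541.3 254.9 114.8] grasp [524.9 258.7 123.6] open -8.507016731256224e-05 grip 0.0 F [-1.  -0.5 -1.2] q [ 0.7  0.3 -1.  -0.7 -0.8  0.5] t 20.5833
```

```bash
python3 -m creep '[[[2.4,-10,-1],[0,0,0],0],[[2.4,-10,-1],[0,0,0],0],[[2.4,-10,-1],[0,0,0],0],[[2.4,-10,-0.7],[0,0,0],0],[[0,-4,0],[0,0,0],0],[[0,0,0],[0,0,0],0]]' | egrep 'ee_|^force'
python3 -m creep '[[[-0.8,-4,1.5],[0,0,0],0],[[-0.8,-4,1.5],[0,0,0],0],[[-0.8,-4,1.5],[0,0,0],0],[[-0.8,-4,1.5],[0,0,0],0],[[0,0,0],[0,0,0],0]]'| egrep 'ee_|^force'
python3 g.py .537 .145 .107 25 -12 0
```

```text
ee_pos: [0.5393, 0.2375, 0.1228]
force: [0.5, -0.0, 0.5]
ee_pos: [0.5464, 0.2261, 0.125]
force: [-1.0, 0.5, 0.3]
goal TCP [537. 145. 107.] toolz [ 0.9 -0.2 -0.4] | turn deg [-2.7 -4.   0.4] shift after turn [ 13.1 -81.2  14.6] shift now-frame [ 12.5 -80.4  19.2]
now TCP [546.4 226.1 125. ] grasp [530.3 230.4 134.2] open -1.0080098741961868e-05 grip 0.0 F [-1.   0.5  0.3] q [ 0.6  0.2 -1.  -0.6 -0.7  0.5] t 21.5
```

```bash
sed -i 's/\["qpos"\]).round(2)/["qpos"])*100/' g.py
python3 -m creep '[[[-8,8,-8],[-1.5,5.5,-2],0],[[-8,8,-8],[-1.5,5.5,-2],0],[[0,0,0],[-2,5.5,-2],0],[[0,0,0],[-2,5.5,-2],0],[[0,0,0],[0,0,0],0]]'| egrep 'ee_|^force'
python3 g.py .50 .245 .103 50 0 0
```

```text
ee_pos: [0.5497, 0.2407, 0.1441]
force: [1.7, -0.0, 1.1]
goal TCP [500. 245. 103.] toolz [ 0.6  0.  -0.8] | turn deg [-5.5  1.3 -1.8] shift after turn [64.5  4.3 -0.4] shift now-frame [64.6  2.1 -2.2]
now TCP [549.7 240.7 144.1] grasp [537.2 242.5 158.4] open 0.0002252556723543879 grip 0.0 F [ 1.7 -0.   1.1] q [ 47.1   7.6 -76.3  10.7 -39.3  40.9] t 21.9167
```

```bash
python3 -m creep '[[[0,0,0],[-5.5,1.3,-1.8],0],[[16,1,0],[0,0,0],0],[[16,1,0],[0,0,0],0],[[16,1,0],[0,0,0],0],[[16,1,0],[0,0,0],0],[[0,0,0],[0,0,0],0]]'| egrep 'ee_|^force'
python3 g.py .498 .2115 .101 50 0 0
```

```text
ee_pos: [0.493, 0.243, 0.0942]
force: [-1.0, 0.7, -0.2]
goal TCP [498.  211.5 101. ] toolz [ 0.6  0.  -0.8] | turn deg [-0.2 -0.4  0.3] shift after turn [ -8.2 -31.5  -2. ] shift now-frame [ -8.1 -31.6  -2. ]
now TCP [493.  243.   94.2] grasp [480.9 243.1 108.8] open -0.00016753127245334537 grip 0.0 F [-1.   0.7 -0.2] q [ 47.2   5.  -94.1  -5.4 -29.7  37.1] t 22.4167
```

```bash
python3 -m creep '[[[-4,-10,-1],[0,0,0],0],[[-4,-10,-1],[0,0,0],0],[[0,-6,0],[0,0,0],0],[[0,-5,0],[0,0,0],0],[[0,-5,0],[0,0,0],0],[[0,-5,0],[0,0,0],0],[[0,0,0],[0,0,0],0]]'| egrep 'ee_|^force'
python3 -m creep '[[[-0.5,-6,0.4],[0,0,0],0],[[-0.5,-6,0.4],[0,0,0],0],[[-0.5,-6,0.4],[0,0,0],0],[[-0.5,-6,0.4],[0,0,0],0],[[0,-5,0],[0,0,0],0],[[0,0,0],[0,0,0],0]]'| egrep 'ee_|^force'
python3 g.py .5125 .138 .101 50 0 0
python3 - <<'E'
from h import *
T=load("top"); cv2.imwrite("pics/h1.png",cv2.resize(T["frame"][160:320,150:400],None,fx=2,fy=2)[:,:,::-1])
E
```

```text
ee_pos: [0.5022, 0.2028, 0.1052]
force: [-0.1, 0.2, -0.1]
ee_pos: [0.505, 0.1734, 0.1055]
force: [-0.0, 0.6, -0.4]
goal TCP [512.5 138.  101. ] toolz [ 0.6  0.  -0.8] | turn deg [-0.1 -0.1  0.1] shift after turn [ -2.9 -35.4   8.2] shift now-frame [ -2.9 -35.4   8.3]
now TCP [505.  173.4 105.5] grasp [492.8 173.4 120. ] open -0.00028462784269861756 grip 0.0 F [-0.   0.6 -0.4] q [  28.2   -3.3 -100.1   -7.3  -18.1   21.8] t 23.5
```

View pics/h1.png

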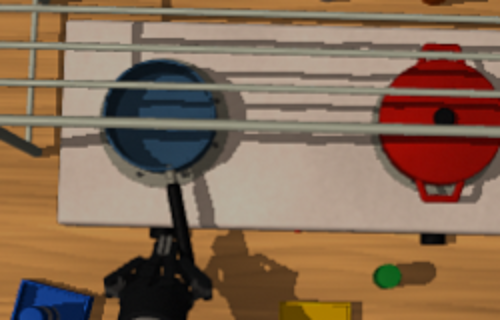

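The handle has started to swing, about 10° (now at about (180,210)), with the closed fingers on its left side. The pan has stayed put. I'll steepen the tool for joint margin and carry on.

```bash
python3 -m creep '[[[0,0,0],[0,4,0],0],[[0,0,0],[0,4,0],0],[[-0.6,-6,1.1],[0,0,0],0],[[-0.6,-6,1.1],[0,0,0],0],[[-0.6,-6,1.1],[0,0,0],0],[[-0.6,-6,1.1],[0,0,0],0],[[-0.6,-6,1.1],[0,0,0],0],[[-0.6,-5.5,1],[0,0,0],0],[[0,0,0],[0,0,0],0]]'| egrep 'ee_|^force'
python3 g.py .533 .1064 .102 58 0 0
python3 -m creep '[[[-3,-5.3,1.9],[0,0,0],0],[[-3,-5.3,1.9],[0,0,0],0],[[-3,-5.3,1.9],[0,0,0],0],[[-3,-5.3,1.9],[0,0,0],0],[[-3,-5.3,1.9],[0,0,0],0],[[-3,-5.3,1.9],[0,0,0],0],[[0,0,0],[0,0,0],0]]'| egrep 'ee_|^force'
python3 g.py .561 .0814 .102 58 0 0
```

```text
ee_pos: [0.5109, 0.1377, 0.1013]
force: [-0.8, -0.5, -0.1]
goal TCP [533.  106.4 102. ] toolz [ 0.5  0.  -0.8] | turn deg [-0.1 -0.2  0.1] shift after turn [-19.1 -31.3  11.1] shift now-frame [-19.1 -31.3  11.1]
now TCP [510.9 137.7 101.3] grasp [500.9 137.8 117.4] open -0.00021777962505955352 grip 0.15653116162866354 F [-0.8 -0.5 -0.1] q [ 16.1  -2.1 -88.6  15.7  -8.7  13.6] t 24.3
ee_pos: [0.5341, 0.1062, 0.1022]
force: [-0.5, -0.9, -0.7]
goal TCP [561.   81.4 102. ] toolz [ 0.5  0.  -0.8] | turn deg [-0.1 -0.1  0.1] shift after turn [-22.7 -24.8  14.4] shift now-frame [-22.7 -24.8  14.5]
now TCP [534.1 106.2 102.2] grasp [524.1 106.2 118.3] open 0.0002618368836408503 grip 0.00041518393118167296 F [-0.5 -0.9 -0.7] q [  7.1  -0.1 -86.5  15.   -3.9   5.9] t 24.8833
```

```bash
cat > ang.py <<'E'
from h import *
C=np.array([.651,.188])
for n in("top","scene"):
    s=load(n); g=s["frame"].max(2)
    for r in (.09,.10,.11,.12,.14,.16,.18,.20,.205):
        a=np.arange(170,300,.5); X=np.c_[C[0]+r*np.cos(np.radians(a)),C[1]+r*np.sin(np.radians(a)),a*0+.108]
        uv=proj(s,X).round().astype(int); d=g[uv[:,1],uv[:,0]]<45; aa=a[d]
        print(n,r,len(aa)*.5, (aa.mean().round(1),aa.min(),aa.max()) if len(aa) else None)
E
python3 ang.py
```

```text
top 0.09 8.5 (np.float64(221.5), np.float64(217.5), np.float64(225.5))
top 0.1 10.0 (np.float64(222.2), np.float64(217.5), np.float64(227.0))
top 0.11 8.5 (np.float64(221.5), np.float64(217.5), np.float64(225.5))
top 0.12 7.5 (np.float64(222.0), np.float64(218.5), np.float64(225.5))
top 0.14 28.0 (np.float64(199.1), np.float64(177.0), np.float64(224.5))
top 0.16 37.0 (np.float64(203.2), np.float64(184.5), np.float64(224.0))
top 0.18 35.0 (np.float64(206.8), np.float64(189.5), np.float64(224.0))
top 0.2 34.5 (np.float64(205.9), np.float64(188.5), np.float64(223.0))
top 0.205 24.0 (np.float64(210.0), np.float64(188.5), np.float64(222.0))
scene 0.09 8.5 (np.float64(223.0), np.float64(219.0), np.float64(227.0))
scene 0.1 7.5 (np.float64(223.0), np.float64(219.5), np.float64(226.5))
scene 0.11 8.5 (np.float64(222.5), np.float64(218.5), np.float64(226.5))
scene 0.12 6.5 (np.float64(222.0), np.float64(219.0), np.float64(225.0))
scene 0.14 0.0 None
scene 0.16 8.5 (np.float64(218.3), np.float64(209.0), np.float64(224.5))
scene 0.18 4.5 (np.float64(222.0), np.float64(220.0), np.float64(224.0))
scene 0.2 11.0 (np.float64(207.0), np.float64(201.5), np.float64(212.5))
scene 0.205 13.5 (np.float64(207.7), np.float64(200.0), np.float64(215.0))
```

```bash
python3 -m creep '[[[0,0,0],[0,-4,0],0],[[0,0,0],[0,-4,0],0],[[-3.5,-4.2,3.1],[0,0,0],0],[[-3.5,-4.2,3.1],[0,0,0],0],[[-3.5,-4.2,3.1],[0,0,0],0],[[-3.5,-4.2,3.1],[0,0,0],0],[[-3.5,-4.2,3.1],[0,0,0],0],[[-3.5,-4.2,3.1],[0,0,0],0],[[0,0,0],[0,0,0],0]]'| egrep 'ee_|^force'
python3 g.py .596 .065 .101 50 0 0
python3 -m creep '[[[-4.3,-2.7,3.6],[0,0,0],0],[[-4.3,-2.7,3.6],[0,0,0],0],[[-4.3,-2.7,3.6],[0,0,0],0],[[-4.3,-2.7,3.6],[0,0,0],0],[[-4.3,-2.7,3.6],[0,0,0],0],[[-4.3,-2.7,3.6],[0,0,0],0],[[0,0,0],[0,0,0],0]]'| egrep 'ee_|^force'
python3 g.py .634 .0575 .101 50 0 0
python3 ang.py | egrep '0.09|0.1 |0.11|0.12|0.14'
```

```text
ee_pos: [0.5636, 0.0811, 0.1026]
force: [-0.2, -0.6, 0.6]
goal TCP [596.  65. 101.] toolz [ 0.6  0.  -0.8] | turn deg [-0.1  0.   0.1] shift after turn [-23.8 -16.1  22. ] shift now-frame [-23.7 -16.1  22. ]
now TCP [563.6  81.1 102.6] grasp [551.4  81.1 117.1] open -6.831790296014046e-05 grip 0.0 F [-0.2 -0.6  0.6] q [  0.4   1.8 -97.1 -11.7  -0.4   0.2] t 25.7333
ee_pos: [0.5963, 0.0655, 0.1017]
force: [0.7, 1.1, 0.7]
goal TCP [634.   57.5 101. ] toolz [ 0.6  0.  -0.8] | turn deg [-0.1 -0.   0.1] shift after turn [-28.4  -8.   24.8] shift now-frame [-28.5  -8.   24.8]
now TCP [596.3  65.5 101.7] grasp [584.1  65.5 116.2] open -0.00011307808182496472 grip 0.0036567421193467453 F [0.7 1.1 0.7] q [ -3.5   7.4 -91.2 -11.2   2.2  -2.9] t 26.3167
top 0.09 9.5 (np.float64(253.0), np.float64(248.5), np.float64(257.5))
top 0.1 8.5 (np.float64(253.5), np.float64(249.5), np.float64(257.5))
top 0.11 13.0 (np.float64(241.1), np.float64(210.5), np.float64(257.5))
top 0.12 32.0 (np.float64(227.4), np.float64(207.5), np.float64(256.5))
top 0.14 49.0 (np.float64(220.1), np.float64(177.0), np.float64(255.5))
scene 0.09 4.5 (np.float64(254.7), np.float64(250.5), np.float64(257.0))
scene 0.1 6.5 (np.float64(253.5), np.float64(250.5), np.float64(256.5))
scene 0.11 6.0 (np.float64(253.2), np.float64(250.5), np.float64(256.0))
scene 0.12 7.5 (np.float64(253.0), np.float64(249.5), np.float64(256.5))
scene 0.14 6.0 (np.float64(244.8), np.float64(237.0), np.float64(254.5))
```

```bash
python3 -m creep '[[[-4,-1.2,3.5],[0,0,0],0],[[-4,-1.2,3.5],[0,0,0],0],[[-4,-1.2,3.5],[0,0,0],0],[[-4,-1.2,3.5],[0,0,0],0],[[-4,-1.2,3.5],[0,0,0],0],[[-2.5,-1,2.2],[0,0,0],0],[[-1.5,0,1.3],[0,0,0],0],[[0,0,0],[0,0,0],0]]'| egrep 'ee_|^force'
python3 g.py .634 .0575 .101 50 0 0
python3 ang.py
```

```text
ee_pos: [0.6273, 0.059, 0.1006]
force: [-0.1, -0.3, -0.1]
goal TCP [634.   57.5 101. ] toolz [ 0.6  0.  -0.8] | turn deg [-0.  -0.1  0.1] shift after turn [-5.4 -1.5  4. ] shift now-frame [-5.4 -1.5  4. ]
now TCP [627.3  59.  100.6] grasp [615.1  59.  115.2] open 0.0003185092379767671 grip 0.00014242275028664153 F [-0.1 -0.3 -0.1] q [ -4.8  12.9 -85.  -10.4   3.   -3.9] t 27.0833
top 0.09 4.0 (np.float64(225.3), np.float64(223.0), np.float64(229.5))
top 0.1 26.0 (np.float64(232.3), np.float64(218.5), np.float64(271.5))
top 0.11 26.5 (np.float64(233.4), np.float64(217.5), np.float64(262.5))
top 0.12 37.5 (np.float64(241.6), np.float64(223.0), np.float64(263.5))
top 0.14 56.5 (np.float64(227.3), np.float64(177.0), np.float64(264.5))
top 0.16 31.5 (np.float64(242.4), np.float64(224.0), np.float64(265.5))
top 0.18 25.5 (np.float64(241.6), np.float64(228.0), np.float64(265.0))
top 0.2 30.0 (np.float64(228.2), np.float64(204.5), np.float64(266.0))
top 0.205 24.0 (np.float64(225.3), np.float64(204.5), np.float64(266.0))
scene 0.09 0.0 None
scene 0.1 2.5 (np.float64(264.5), np.float64(263.5), np.float64(265.5))
scene 0.11 2.5 (np.float64(264.5), np.float64(263.5), np.float64(265.5))
scene 0.12 3.5 (np.float64(265.0), np.float64(263.5), np.float64(266.5))
scene 0.14 4.5 (np.float64(265.0), np.float64(263.0), np.float64(267.0))
scene 0.16 17.5 (np.float64(246.5), np.float64(234.5), np.float64(267.0))
scene 0.18 15.5 (np.float64(250.4), np.float64(239.0), np.float64(267.5))
scene 0.2 20.5 (np.float64(243.2), np.float64(227.5), np.float64(266.5))
scene 0.205 20.0 (np.float64(242.8), np.float64(228.0), np.float64(266.5))
```

```bash
python3 -m creep '[[[-2.3,-0.5,2],[0,0,0],0],[[-2.3,0,2],[0,0,0],0],[[-1.6,0,1.3],[0,0,0],0],[[-0.7,0,0.6],[0,0,0],0],[[0,0,0],[0,0,0],0]]'| egrep 'ee_|^force'
python3 -m creep '[[[7,0,-6],[0,0,0],0],[[23,0,-19],[0,0,0],0],[[23,0,-19],[0,0,0],0],[[23,0,-19],[0,0,0],0],[[23,0,-19],[0,0,0],0],[[0,0,0],[0,0,0],0]]'| egrep 'ee_|^force'
cat > fit.py <<'E'
from h import *
C=np.array([.6515,.188])
for n in("scene","top"):
    s=load(n); g=s["frame"].max(2); m=((g<45)*255).astype(np.uint8)
    # region near the expected handle, handle-height plane
    q=np.argwhere(m)[:,::-1].astype(float); P=plane(s,q,.108)[:,:2]
    k=(abs(P[:,0]-.648)<.045)&(P[:,1]<.105)&(P[:,1]>-.05); Q=P[k]
    if len(Q)<15: print(n,len(Q)); continue
    e=[]
    vx,vy,x0,y0=cv2.fitLine(Q.astype(np.float32),cv2.DIST_HUBER,0,.01,.01).ravel()
    d=np.array([vx,vy]); d*=-np.sign(d[1])
    print(n,len(Q),"dir deg",np.degrees(np.arctan2(d[1],d[0]))%360,"mean",Q.mean(0),"from C",np.degrees(np.arctan2(*(Q.mean(0)-C)[::-1]))%360,"y range",Q[:,1].min(),Q[:,1].max(),"xat tip",Q[Q[:,1]<.0].mean(0))
    cv2.imwrite(f"pics/f_{n}.png",cv2.resize(s["frame"][160:330,150:420] if n=="top" else s["frame"][190:370,200:400],(400,320))[:,:,::-1])
E
python3 fit.py; python3 -c "
import cv2,numpy as np
cv2.imwrite('pics/f.png',np.hstack([cv2.imread('pics/f_top.png'),cv2.imread('pics/f_scene.png')]))"
```

```text
ee_pos: [0.6359, 0.0586, 0.1003]
force: [0.1, -0.4, 0.2]
ee_pos: [0.5178, 0.0609, 0.1126]
force: [2.7, 0.8, -0.3]
scene 6
top 109 dir deg 268.70496 mean [0.65562576 0.05521987] from C 271.77972822164645 y range -0.01472884795939644 0.10350983919653285 xat tip [ 0.65399831 -0.00747274][ WARN:0@0.008] global loadsave.cpp:275 findDecoder imread_('pics/f_scene.png'): can't open/read file: check file path/integrity
Traceback (most recent call last):
ValueError: all the input arrays must have same number of dimensions, but the array at index 0 has 3 dimension(s) and the array at index 1 has 1 dimension(s)
```

Run:
```python
from h import *
T=load("top");S=load("scene")
a=cv2.resize(T["frame"][185:245,220:340],(800,400)[:2],interpolation=cv2.INTER_CUBIC)[:,:]
b=cv2.resize(S["frame"][220:310,260:380],(400,300),interpolation=cv2.INTER_CUBIC)
a=cv2.resize(a,(600,300)); 
c=np.vstack([a,np.pad(b,((0,0),(0,200),(0,0)))])
cv2.imwrite("pics/last.png",c[:,:,::-1]); cv2.imwrite("pics/lastS.png",S["frame"][:,:,::-1])
```

```text
(no output)
```

View pics/last.png

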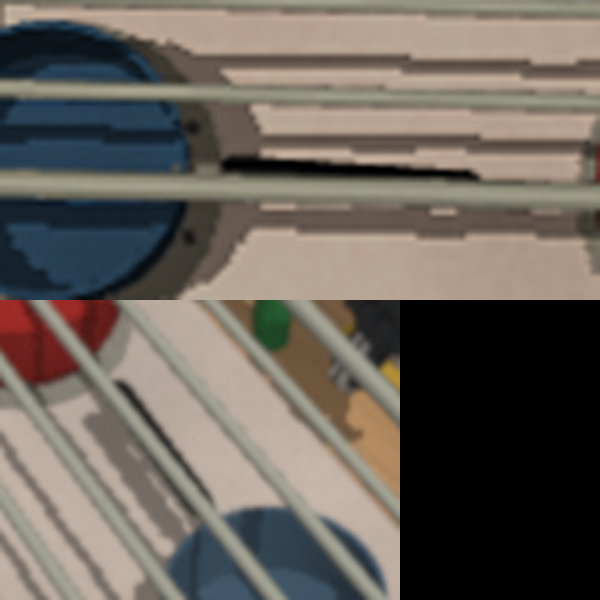

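The handle now lies between the plates and clear of the casserole. Its far edge shows in the top half from (225,157) to (478,173), and its robot-side edge in the scene half from (133,382) to (212,497).

Run:
```python
from h import *
T=load("top",0);S=load("scene",0)
g=cv2.imread("pics/lastS.png").max(2)
t=load("top")["frame"].max(2)
# sub-pixel far edge in top: per column, first dark row from above
E=[]
for u in range(268,313,4):
    c=t[205:226,u].astype(float); i=np.where(c<60)[0]
    if len(i): i=i[0]; j=i-1+(c[i-1]-100)/(c[i-1]-c[i]); E.append((u,205+j))
P=plane(T,E,.108); k=np.polyfit(P[:,1],P[:,0],1); r=P[:,0]-np.polyval(k,P[:,1])
print("top far edge: angle",270-np.degrees(np.arctan(-k[0]))*-1 if 0 else 270+np.degrees(np.arctan(-k[0])),"x edge at y=.043,-.02,.188",np.polyval(k,[.043,-.02,.188]),"res",r.std())
# scene: robot-side edge: per row last dark pixel
E=[]
for v in range(338-0,366,3):
    pass
for v in range(338,0,-1): break
for row in range(250,366,3):
    c=g[row,290:330]; i=np.where(c<60)[0]
    if len(i): E.append((290+i[-1]+.5,row))
print([tuple(map(float,e)) for e in E])
A=[(260+133/3.333,220+82/3.333),(260+212/3.333,220+197/3.333)]
P=plane(S,A,.108); print(P); d=P[0]-P[1]; print("scene near edge angle",np.degrees(np.arctan2(d[1],d[0]))%360)
```

```text
top far edge: angle 267.17060722654014 x edge at y=.043,-.02,.188 [0.65885658 0.65574297 0.66602283] res 0.0006239622634028303
[(300.5, 250.0), (303.5, 253.0), (305.5, 256.0), (307.5, 259.0), (309.5, 262.0), (311.5, 322.0), (313.5, 325.0), (316.5, 328.0), (318.5, 331.0), (317.5, 334.0), (317.5, 337.0), (322.5, 346.0)]
[[ 0.63465657 -0.01514084  0.108     ]
 [ 0.64272884  0.09867944  0.108     ]]
scene near edge angle 265.94330698424307
```

```bash
python3 g.py .630 .0585 .1005 50 0 0
```

```text
goal TCP [630.   58.5 100.5] toolz [ 0.6  0.  -0.8] | turn deg [-0.1 -1.3  0.1] shift after turn [-79.   -1.9  78.6] shift now-frame [-80.7  -2.   76.8]
now TCP [519.   60.4 110. ] grasp [507.1  60.5 124.8] open -2.939090262957615e-05 grip 0.0 F [0.6 0.5 0. ] q [  -5.8   -9.6 -102.7   -3.6    3.4   -4.7] t 28.35
```

```bash
python3 -m creep '[[[0,0,0],[0,-1.3,0],0],[[-16,-0.4,15.7],[0,0,0],0],[[-16,-0.4,15.7],[0,0,0],0],[[-16,-0.4,15.7],[0,0,0],0],[[-16,-0.4,15.7],[0,0,0],0],[[-15,-0.4,15.5],[0,0,0],0],[[0,0,0],[0,0,0],0]]'| egrep 'ee_|^force'
python3 g.py .642 .0575 .1005 50 0 0
```

```text
ee_pos: [0.6391, 0.0588, 0.1054]
force: [1.1, -0.6, -0.1]
goal TCP [642.   57.5 100.5] toolz [ 0.6  0.  -0.8] | turn deg [-0.2 -0.2  0.1] shift after turn [ 0.9 -1.3  5.6] shift now-frame [ 0.9 -1.3  5.6]
now TCP [639.1  58.8 105.4] grasp [626.9  58.8 120. ] open 0.0002032091518476078 grip 0.0 F [ 1.1 -0.6 -0.1] q [ -4.6  14.  -81.6  -8.    2.6  -3.7] t 28.9333
```

```bash
python3 -m creep '[[[-1.2,0,1],[0,0,0],0],[[-0.7,0,0.6],[0,0,0],0],[[0,0,0],[0,0,0],0],[[0,0,0],[0,0,0],0]]'| egrep 'ee_|^force'
python3 -m creep '[[[7,0,-6],[0,0,0],0],[[23,0,-19],[0,0,0],0],[[23,0,-19],[0,0,0],0],[[23,0,-19],[0,0,0],0],[[10,0,-19],[0,0,0],0],[[0,0,-20],[0,0,0],0],[[0,0,0],[0,0,0],0]]'| egrep 'ee_|^force'
cat > m.py <<'E'
from h import *
T=load("top");S=load("scene");t=T["frame"].max(2);g=S["frame"].max(2)
E=[]
for u in range(268,313,2):
    c=t[205:226,u].astype(float); i=np.where(c<60)[0]
    if len(i): i=i[0]; E.append((u,205+i-1+(c[i-1]-100)/(c[i-1]-c[i])))
P=plane(T,E,.108); k=np.polyfit(P[:,1],P[:,0],1)
print("top far edge angle",270-np.degrees(np.arctan(k[0])),"x at y=.043,.188",np.polyval(k,[.043,.188]))
E=[]
for row in range(246,282,2):
    c=g[row,295:330].astype(float); i=np.where(c<70)[0]
    if len(i):
        i=i[-1]; E.append((295+i+(100-c[i])/(c[i+1]-c[i]),row))
P=plane(S,E,.108); k=np.polyfit(P[:,1],P[:,0],1); r=P[:,0]-np.polyval(k,P[:,1]); q=abs(r)<.002
k=np.polyfit(P[q,1],P[q,0],1)
print("scene near edge angle",270-np.degrees(np.arctan(k[0])),"x at y=.043,.188",np.polyval(k,[.043,.188]),q.sum(),len(q))
E
python3 m.py
```

```text
ee_pos: [0.6361, 0.0594, 0.1046]
force: [-0.0, 0.8, 0.3]
ee_pos: [0.5071, 0.06, 0.1337]
force: [0.4, -0.2, 0.1]
top far edge angle 269.775361909673 x at y=.043,.188 [0.66785981 0.66842831]
scene near edge angle 270.07238482246726 x at y=.043,.188 [0.6572171  0.65703391] 13 13
```

Run:
```python
from h import *
for n,roi in (("top",(180,260,190,275)),("scene",(270,360,295,390))):
    for f in (0,1):
        s=load(n,f); H=hsv(s)[roi[0]:roi[1],roi[2]:roi[3]]
        m=((H[...,0]>95)&(H[...,0]<115)&(H[...,1]>80)).astype(np.uint8)
        p=np.argwhere(m)[:,::-1]; p=p[:,:]+[roi[2],roi[0]]
        (c,r)=cv2.minEnclosingCircle(p.astype(np.float32)); print(n,f,"circle",np.round(c,1),round(r,1),"->",plane(s,[c],.12).round(4), "ext",p.min(0),p.max(0),"cass")
        if n=="top":
            h=hsv(s); q=np.argwhere(((h[...,0]<6)|(h[...,0]>174))&(h[...,1]>150)&(h[...,2]>60)); q=q[(q[:,1]>330)&(q[:,1]<403)&(q[:,0]<290)]; print("cass ext",q.min(0),q.max(0))
```

```text
top 0 circle [229.2 221.4] 31.7 -> [[0.6436 0.1879 0.12  ]] ext [201 190] [257 253] cass
cass ext [182 339] [260 401]
top 1 circle [229.3 217.4] 28.7 -> [[0.6531 0.1879 0.12  ]] ext [201 189] [257 245] cass
cass ext [182 339] [260 401]
scene 0 circle [342.4 315.5] 34.7 -> [[0.6661 0.2053 0.12  ]] ext [311 283] [374 348] cass
scene 1 circle [341.1 316. ] 34.9 -> [[0.669  0.2051 0.12  ]] ext [309 283] [374 347] cass
```

```bash
python3 -c "
from station import telemetry,robot
s=telemetry.state(); print(s['clock'],s['ee_pos'],s['force'])
print(robot.finish_job())"
```

```text
30.05 [0.50811795 0.05974236 0.13075991] [-1.19660228 -0.12808074  0.6659798 ]
the job is handed in; nothing more can be done
None
```

The job is handed in after about 30 s of robot time: both bottles stand upright in the trays of their own colours, and the pan's handle points at the casserole within about 1°, measured from two camera views, without touching it.

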